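# Lock the lid on the bulk tub

## Robot

A 7-joint arm with a two-finger parallel gripper is mounted at the origin on the work surface. World frame = base frame: x ahead of the robot, y to its left, z up, the work surface at z = 0. Lengths are in m, angles in degrees, forces in N, time in s.
With the tool pointing down it reaches from about 0.425 to 0.875 m from the base axis. Payload 4.7 kg.
Tool frame: the origin (TCP) lies at the very end of the fingers, on their centre line; the grasp point (between the pads) lies 19 mm behind it; z points along the fingers, y is the direction in which the jaws open and shut (so a half turn about z gives the same grasp; the last joint's range is limited). The gripper opens to 87 mm and grips with 3 to 60 N. Pads are 19 mm wide; open, the fingers measure 117 mm over their backs; the gripper's body (75 mm by 190 mm) begins 51 mm behind the grasp point.
Start: joints at [72.943, 18.392, -4.016, 83.108, 1.295, 78.541, -3.26], TCP at [0.199, -0.619, 0.188] pointing down, gripper open.
Joint ranges: [-163.93, 163.93], [-17.29, 119.83], [-79.2, 71.16], [3.27, 140.29], [-89.18, 269.18], [5.43, 117.66], [-154.24, 154.24]. Speed limits (degrees/s): [147.25, 147.25, 180, 180, 180, 180, 180].

## Interface

Orientations are given as [roll, pitch, yaw] about the fixed x, y, z axes, in that order (R = Rz(yaw) Ry(pitch) Rx(roll)).
In Python, from cell import * gives the robot as it stands.
- The arm moves only by the tool drive_tool, never from a script. Its argument "moves" is text: rows parted by semicolons, each of 5 numbers parted by spaces: the shift along the tool's x, y, z in m, then the turn about the tool's z in degrees, then the gripper's target within -1 to 1 (fully open at 1, half-way at 0, shut at -1). In form: x y z yaw fingers; .... A call has exactly 8 rows; each row is the pose to reach, as a shift and turn from the pose commanded when the call began, along the tool's axes at that moment; what a row does not reach only later rows make up. A row lasts 1/10 s, in which the tool goes at most 50 mm and 8.59 degrees, less where a joint would pass 70% of its speed; a pose out of reach is approached as far as the arm can. A call with a gripper value outside its range is refused whole. The fingers move at their own pace and stop on an object; "grip_force" is the grip in N (left out, the last holds). Time passes only in rows, so rows that repeat a pose let the fingers close, or fill a call up. It gives the time, the measured TCP pose, the force and the opening at its end, in the units of the state.
- get_obs(): the state, without advancing time (a new reading comes with each control period).
- read_camera(name): name is "scene" or "top"; returns (picture, depth): 420x560x3 uint8, red, green, blue; 420x560 float32, m along the optical axis (not along the pixel's ray), 0 where there is no reading.
- calibration(name): a dict with "intrinsics" (3x3 intrinsics, pixels), "k1" (the pictures are not rectified: a ray, as slopes to the right and down, at radius r is drawn at 1 + k1 r^2 times it, then the intrinsics apply), "cam_to_world" (4x4, takes a point from camera to world coordinates). Camera axes: x right, y up, looking along -z (the intrinsics and any distortion apply to the point x, -y, -z); pixel columns grow to the right and rows downward; lengths in m; the calibration is good to about 2 mm. A picture is of the moment at which its call begins. calibration takes no time and is no camera call.
- sign_off(): hands the job in, once; it reports no verdict.
Trained networks look in the newest picture that a camera, given by its name, has taken for a name from the list of things; names that differ only in an ending like _2 or _b are one class to them, and where a whole thing is asked for, a point or a joint stands for the part that bears it (a point fixed in the world has none). Each returns a list of dicts, best first, with "conf" (0 to 1); they miss things now and then, are a little off and sometimes report something else, mostly with a low value. They report only what shows in the picture. A call takes as long as a camera call. They do not tell look-alikes from the thing itself.
- search_frame(camera, name): "uv" ([column, row] in pixels, amid what is visible of it).
- pinpoint(camera, name): "uv" ([column, row] in pixels: a listed point, or the origin of a listed thing).
The state is a dict: "time_s": time; "qpos": joint angles; "joint_velocities": joint speeds; "effort": joint torques, N m; "tool_pos": TCP position; "tool_rot": TCP orientation; "force": force on the tool from outside, world axes, zero at the start; "wrist_torque": the same for the moment, N m; "grip_width": finger opening in m.
Only numpy, scipy, OpenCV 4.12 (cv2) and the standard library are available. Lean on these libraries where they do the work, as an engineer would, in place of code of your own. Each camera call takes 0.05 s, during which the arm holds its last target. There are 200 camera calls.

## Task

Close the shop's bulk tub with its locking lid, the one with the bar handle and two lugs: lower it into the mouth with the lugs through the gaps, then turn it clockwise until it has cammed down tight and comes up against its stop, and let go. Leave the other things on the counter where they are.

Things in the scene. Friction and masses are not known exactly. Their poses are not given: they have to be found in the camera images.
- lid_handle (a point): Grey locking lid, 0.25 kg, lying right way up: round plug 100 mm across, 30 mm thick, bottom edge bevelled 5 mm, with an upright solid bar handle across its top, 88 mm long, 16 thick, 36 high (lid 66 mm tall). Point: centre of the handle, on the lid's axis, 48 mm above its underside; x along the handle, y across it, z up. A half turn about z makes no difference.
- lid: The same lid; origin at the centre of its underside, axes as above. Two round lugs, 14 mm thick with rounded ends, stick out sideways at the bottom of the plug, one below each end of the handle (along +x and -x), to 63 mm from the lid's axis.
- mouth (a point): Mouth of the full white bulk tub, which stands fast: 216 mm across, 166 mm high to the rim. Point: centre of the mouth at rim height, z up. A collar 156 mm across with an inward lip, opening 108 mm across. The lip has two gaps, 35 mm wide, reaching out to 67 mm from the axis, on the +x and -x sides of this point.
- tub: The tub; origin at the centre of its underside, axes as the mouth; carrying ears on its +y and -y sides. With its lugs in the gaps the lid drops until it rests on a sprung rubber pad 26 mm below the rim; the handle's centre is then 22 mm above the rim.
- gap (a point): Middle of the gap on the mouth's +x side, at rim height, 60 mm from the axis. Clockwise from above the lugs run under the lip: free for 30 degrees, then ramps push the lid down 4 mm until 58 degrees from the gaps, then a level stretch where friction holds it when let go, and a hard stop at about 73 degrees. Anticlockwise is blocked. Turning takes about 0.3 N m.
- seal (a joint): How far the sprung rubber pad inside the mouth is pressed down, in m: 0 untouched or with the lid merely resting on it, about 0.004 when the lid is locked tight. The spring pushes back with about 4 N at first and 0.6 N more per mm.
- tin: Bystander, leave alone: a plain tin can, 68 mm across, 75 mm tall; origin at the centre of its underside, z up.
- knob_lid: Bystander, leave alone: a small round push-on lid with a round knob and no lugs, 84 mm across, 38 mm tall; it does not belong to the tub; origin at the centre of its underside, z up.
- carton: Bystander, leave alone: a small cardboard carton, 90 x 60 x 50 mm; origin at the centre of its underside, z up.
- jar: Bystander, leave alone: a closed jar, 72 mm across, 100 mm tall; origin at the centre of its underside, z up.
- tin2: Bystander, leave alone: a plain tin can, 68 mm across, 100 mm tall; origin at the centre of its underside, z up.
Mind the look-alikes: they are no part of the job. Leave any green look-alike of the lid alone.

How it is judged (in metres and radians):
At the end, for the whole second after the job is handed in: The lid sits level (within 0.08 rad) and centred (within 8 mm) in the mouth, turned clockwise at least 0.87 rad (50 degrees) from the gaps, pressing the pad down at least 3 mm (handle centre under 20.5 mm above the rim), released and at rest (horizontal distance between lid_handle and mouth below 0.008 m and angle between lid_handle's own z axis and vertical below 0.08 rad and value of joint seal above 0.003 m and angle between the x axis of lid_handle and the x axis of mouth, either way round above 0.87 rad and z of lid_handle in the frame of mouth below 0.0205 m and linear speed of lid below 0.02 m/s); the robot touches nothing.
It fails at once if tin pushed more than 30 mm from its place (distance of tin from where it was at the start of the episode above 0.03 m).
It fails at once if knob lid pushed more than 30 mm from its place (distance of knob_lid from where it was at the start of the episode above 0.03 m).
It fails at once if carton pushed more than 30 mm from its place (distance of carton from where it was at the start of the episode above 0.03 m).
It fails at once if jar pushed more than 30 mm from its place (distance of jar from where it was at the start of the episode above 0.03 m).
It fails at once if tin2 pushed more than 30 mm from its place (distance of tin2 from where it was at the start of the episode above 0.03 m).
It also fails if it takes over 48 s, if anything falls off the work surface, if the arm or the gripper's body presses on something with over 40 N, if the wrist force passes 120 N, or if a joint passes its speed limit or range.

## Working session

There is one attempt and no reset: what is moved stays moved. The work goes in short steps, Python scripts to look and compute and a tool call to move; the robot and the scene stay as the last step left them, time stands still between calls to the robot, and variables do not carry over. Pictures are saved under pics/ and viewed, about 8 in all and at most 12, crops included, and the job is handed in when it is done.

Besides the shell and the picture viewer there is one more tool, called after "Call:" by a JSON object that holds its "method" and its "body", one argument or row to a line. drive_tool: Moves the arm, as the interface text tells. Its arguments: {"type":"object","properties":{"moves":{"type":"string"},"grip_force":{"type":"number"}},"required":["moves"]}

```bash
mkdir -p pics; ls
cat > h.py <<'E'
from cell import *
import numpy as np, cv2
def ray(cam,uv):
    c=calibration(cam);K=np.array(c["intrinsics"]);k=c["k1"];T=np.array(c["cam_to_world"])
    p=cv2.undistortPoints(np.array([[uv]],float),K,np.array([k,0,0,0.]))[0,0]
    return T[:3,3],T[:3,:3]@np.array([p[0],-p[1],-1.]) # times depth
def at_z(cam,uv,z):
    o,d=ray(cam,uv);return o+d*(z-o[2])/d[2]
def at_d(cam,uv,dep):
    o,d=ray(cam,uv);return o+d*dep
def proj(cam,P):
    c=calibration(cam);K=np.array(c["intrinsics"]);T=np.array(c["cam_to_world"])
    p=(np.asarray(P,float)-T[:3,3])@T[:3,:3];s=np.array([p[0],-p[1]])/-p[2]
    s=s*(1+c["k1"]*(s@s));return K[:2,:2]@s+K[:2,2]
def save(n,im,sc=1):
    cv2.imwrite("pics/"+n,cv2.resize(cv2.cvtColor(im,cv2.COLOR_RGB2BGR),None,fx=sc,fy=sc,interpolation=cv2.INTER_CUBIC))
E
python3 - <<'E'
from h import *
o=get_obs();print({k:np.round(v,3) for k,v in o.items()})
pics=[]
for c in("top","scene"):
    im,d=read_camera(c);np.savez("/tmp/"+c+"0",im=im,d=d);pics.append(im)
    print(c,np.round(calibration(c)["cam_to_world"],3).tolist(), calibration(c)["k1"])
    for n in("lid_handle","mouth","gap","lid"):
        for r in pinpoint(c,n)[:4]: 
            z={"lid_handle":.048,"mouth":.166,"gap":.166,"lid":0}[n]
            print(c,n,np.round(r["uv"],1),round(r["conf"],2),np.round(at_z(c,r["uv"],z),3))
save("top.png",pics[0],1.4);save("scene.png",pics[1],1.4)
E
```

```text
pics
{'time_s': np.float64(0.0), 'qpos': array([72.944, 18.439, -4.017, 83.176,  1.296, 78.54 , -3.259]), 'joint_velocities': array([ 0.015, -0.115,  0.044,  0.061, -0.087, -0.014, -0.023]), 'effort': array([-0.0000e+00, -4.9129e+01, -4.0400e-01, -3.1253e+01, -6.4000e-02,
        4.4000e-02,  0.0000e+00]), 'tool_pos': array([ 0.199, -0.618,  0.187]), 'tool_rot': array([-1.79891e+02,  6.00000e-03,  1.78680e+01]), 'force': array([-0.052, -0.146,  1.176]), 'wrist_torque': array([-0.028,  0.025,  0.044]), 'grip_width': np.float64(0.087)}
top [[-0.01, 0.993, -0.121, 0.302], [-1.0, -0.011, -0.005, -0.012], [-0.006, 0.121, 0.993, 1.323], [0.0, 0.0, 0.0, 1.0]] -0.10965556434869636
top lid_handle [287.3 260.1] 0.91 [ 0.326 -0.057  0.048]
top lid_handle [337.  242.9] 0.81 [ 0.378 -0.216  0.048]
top lid_handle [367.5 285.9] 0.81 [ 0.241 -0.309  0.048]
top lid_handle [342.4 184.8] 0.61 [ 0.566 -0.239  0.048]
top mouth [199.5 196.8] 0.98 [0.511 0.202 0.166]
top mouth [270.8 212.7] 0.72 [ 0.461 -0.007  0.166]
top gap [207.6 178.9] 0.86 [0.564 0.179 0.166]
top gap [405.9 242.1] 0.56 [ 0.371 -0.399 
[... 195 characters left out ...]
.323  0.   ]
scene [[0.772, -0.425, 0.473, 1.212], [0.636, 0.537, -0.554, -0.867], [-0.019, 0.729, 0.685, 1.231], [0.0, 0.0, 0.0, 1.0]] -0.11456476196194837
scene lid_handle [212.  270.2] 0.92 [ 0.396 -0.224  0.048]
scene lid_handle [252.3 298.2] 0.87 [ 0.559 -0.227  0.048]
scene lid_handle [238.  230.2] 0.82 [ 0.343 -0.052  0.048]
scene lid_handle [154.7 268.8] 0.76 [ 0.257 -0.329  0.048]
scene mouth [329.4 179.3] 0.92 [0.503 0.217 0.166]
scene gap [337.1 193.8] 0.82 [0.562 0.174 0.166]
scene lid [209.1 274.5] 0.94 [ 0.368 -0.216  0.   ]
scene lid [256.1 310.9] 0.89 [ 0.571 -0.228  0.   ]
scene lid [235.7 239.9] 0.82 [ 0.332 -0.056  0.   ]
scene lid [159.8 276.3] 0.77 [ 0.254 -0.317  0.   ]
```

View pics/top.png

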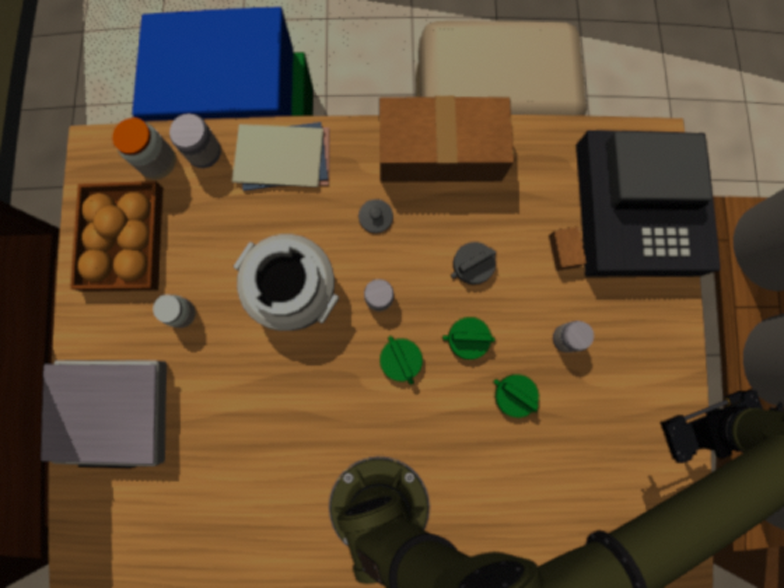

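View pics/scene.png

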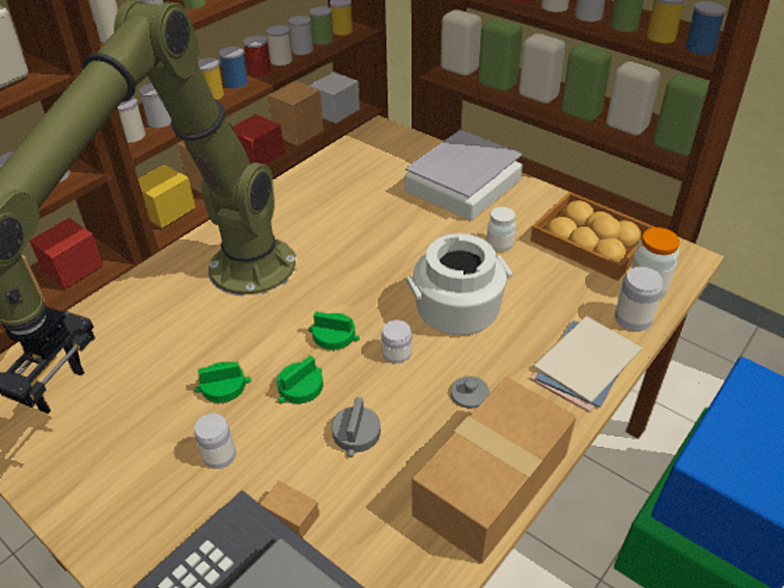

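Candidates (top-camera native pixels):
- Grey lid with bar and lugs at (340,187).
- Green look-alikes at (335,242), (287,259) and (368,283).
- Grey knob lid, no lugs, at (268,154).

I choose the grey bar lid at (340,187), which is at (254,306) in the scene picture. Next is a close crop and precise fits from depth.

```bash
cat > fit.py <<'E'
from h import *
from scipy.optimize import least_squares
def cloud(c,d):
    v,u=np.nonzero(d>0);cal=calibration(c);K=np.array(cal["intrinsics"]);T=np.array(cal["cam_to_world"])
    p=cv2.undistortPoints(np.stack([u,v],1).astype(float)[:,None],K,np.array([cal["k1"],0,0,0.]))[:,0]
    D=d[v,u];P=np.stack([p[:,0]*D,-p[:,1]*D,-D],1)@T[:3,:3].T+T[:3,3];return P,np.stack([u,v],1)
def near(P,x,y,r,z0,z1): return (np.hypot(P[:,0]-x,P[:,1]-y)<r)&(P[:,2]>z0)&(P[:,2]<z1)
def bar(c,d,xy,z,half=.012,r=.055):
    "top face of handle at height z: centre, yaw, extents"
    P,_=cloud(c,d);Q=P[near(P,*xy,r,z-half,z+half)]
    (cx,cy),(w,h),a=cv2.minAreaRect(Q[:,:2].astype(np.float32))
    m=Q[:,:2].mean(0);u,s,vt=np.linalg.svd(Q[:,:2]-m,full_matrices=False)
    return len(Q),np.round([cx,cy,w,h],4),np.round(m,4),round(np.degrees(np.arctan2(vt[0,1],vt[0,0]))%180,1),round(np.median(Q[:,2]),4)
E
python3 - <<'E'
from fit import *
for c in("top","scene"):
    f=np.load("/tmp/"+c+"0.npz");d=f["d"]
    print(c,"lid bar",bar(c,d,(.565,-.235),.066))
    P,uv=cloud(c,d)
    t=P[near(P,.565,-.235,.15,-.03,.02)];print(" table z",np.median(t[:,2]))
    Q=P[near(P,.507,.208,.1,.156,.176)];print(" rim n,z",len(Q),np.median(Q[:,2]),Q[:,:2].min(0),Q[:,:2].max(0))
    (cx,cy),R=cv2.minEnclosingCircle(Q[:,:2].astype(np.float32));print(" rim circ",cx,cy,R)
    Q=P[near(P,.565,-.235,.07,.02,.04)];print(" lid plug circ",cv2.minEnclosingCircle(Q[:,:2].astype(np.float32)),len(Q))
f=np.load("/tmp/top0.npz")["im"]
a=f[140:240,300:400];b=f[145:255,150:260]
g=np.hstack([cv2.resize(a,(400,400),interpolation=2),cv2.resize(b,(400,400),interpolation=2)]);save("crop.png",g)
f=np.load("/tmp/scene0.npz")["im"]
a=f[260:340,210:300];b=f[150:250,280:380]
save("crop2.png",np.hstack([cv2.resize(a,(400,400),interpolation=2),cv2.resize(b,(400,400),interpolation=2)]))
E
python3 -c "
import cv2,numpy as np
cv2.imwrite('pics/c.png',np.vstack([cv2.imread('pics/crop.png'),cv2.imread('pics/crop2.png')])[:, :].copy()); i=cv2.imread('pics/c.png'); cv2.imwrite('pics/c.png',cv2.resize(i,(600,600)))"
```

```text
top lid bar (144, array([ 0.5637, -0.2306,  0.0164,  0.0877]), array([ 0.5631, -0.2302]), np.float64(119.0), np.float64(0.0651))
 table z 1.3620807378211808e-05
 rim n,z 1098 0.16592353868273246 [0.43084478 0.1235245 ] [0.58633914 0.27857342]
 rim circ 0.5089843273162842 0.20105865597724915 0.07884213328361511
 lid plug circ ((0.5613656640052795, -0.22909404337406158), 0.05286464840173721) 570
scene lid bar (176, array([ 0.5634, -0.2272,  0.0175,  0.0942]), array([ 0.5672, -0.2316]), np.float64(119.4), np.float64(0.0663))
 table z 0.0015105826857284566
 rim n,z 816 0.1658248213210164 [0.43180973 0.11687334] [0.59228394 0.28085297]
 rim circ 0.5096930265426636 0.2002558559179306 0.08352143317461014
 lid plug circ ((0.5660405158996582, -0.22877289354801178), 0.05272115021944046) 677
```

View pics/c.png

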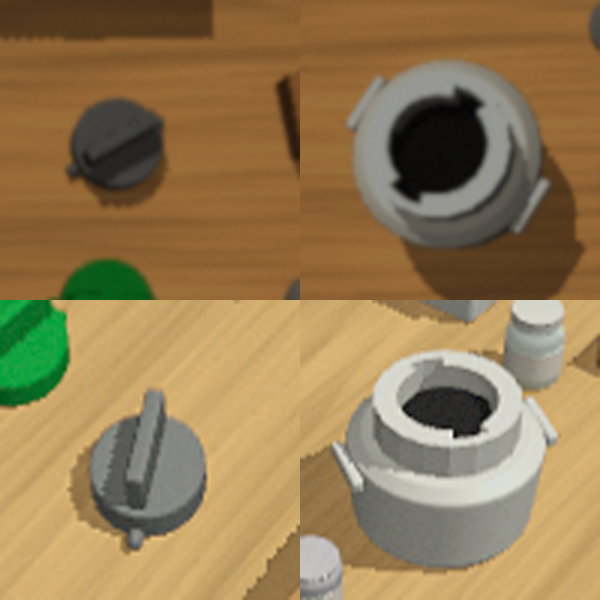

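```bash
cat >> fit.py <<'E'
from scipy.optimize import differential_evolution
def uvplane(c,uv,z):
    cal=calibration(c);T=np.array(cal["cam_to_world"])
    p=cv2.undistortPoints(uv.astype(float)[:,None],np.array(cal["intrinsics"]),np.array([cal["k1"],0,0,0.]))[:,0]
    d=np.c_[p[:,0],-p[:,1],-np.ones(len(p))]@T[:3,:3].T
    return (T[:3,3]+d*((z-T[2,3])/d[:,2])[:,None])[:,:2]
def sig(x): return 1/(1+np.exp(-np.clip(x/.0008,-40,40)))
def fit_shape(c,d,z,xy,r,sdf,yaw0,zt=.005):
    P,uv=cloud(c,d);X=uvplane(c,uv,z);k=np.hypot(*(X-xy).T)<r;X=X[k];s=(abs(P[k,2]-z)<zt).astype(float)
    def cost(q):
        a=np.radians(q[2]);L=(X-q[:2])@np.array([[np.cos(a),-np.sin(a)],[np.sin(a),np.cos(a)]])
        return np.abs(sig(sdf(L))-s).mean()
    b=[(xy[0]-.012,xy[0]+.012),(xy[1]-.012,xy[1]+.012),(yaw0-20,yaw0+20)]
    R=differential_evolution(cost,b,seed=0,tol=1e-8,maxiter=150);return np.round(R.x,4),round(R.fun,4)
def rim(L):
    r=np.hypot(*L.T);hole=np.maximum(.054-r,np.minimum(.0175-abs(L[:,1]),.067-r));return np.minimum(.078-r,-hole)
def barsdf(L): return np.minimum(.044-abs(L[:,0]),.008-abs(L[:,1]))
E
python3 - <<'E'
from fit import *
for c in("top","scene"):
    d=np.load("/tmp/"+c+"0.npz")["d"]
    print(c,fit_shape(c,d,.166,(.509,.2005),.085,rim,-30),fit_shape(c,d,.066,(.5636,-.2295),.06,barsdf,119))
    P,uv=cloud(c,d); print("tall stuff", [ (np.round(at_d(c,(u,v),d[v,u]),3)) for u,v in ([(270,210),(340,187),(410,240),(405,175)] if c=="top" else [])])
E
```

```text
top (array([  0.509 ,   0.2001, -32.4293]), np.float64(0.0637)) (array([  0.5638,  -0.231 , 118.6568]), np.float64(0.0264))
tall stuff [array([ 0.482, -0.004,  0.077]), array([ 0.556, -0.228,  0.065]), array([ 0.381, -0.434,  0.101]), array([ 0.597, -0.447,  0.049])]
scene (array([  0.5117,   0.2008, -33.2707]), np.float64(0.113)) (array([  0.5654,  -0.2294, 119.7622]), np.float64(0.0353))
tall stuff []
```

```bash
cat >> fit.py <<'E'
def goto(x,y,z,yaw,base=None):
    o=get_obs();p=o["tool_pos"] if base is None else base[:3];w=o["tool_rot"][2] if base is None else base[3]
    a=np.radians(w);D=np.array([x,y,z])-p
    print("from",np.round(p,4),np.round(o["tool_rot"],2),"shift",np.round([np.cos(a)*D[0]+np.sin(a)*D[1],np.sin(a)*D[0]-np.cos(a)*D[1],-D[2]],4),"turn",round((w-yaw+180)%360-180,2))
E
python3 - <<'E'
from fit import *
d=np.load("/tmp/top0.npz")["d"];P,_=cloud("top",d);d=np.load("/tmp/scene0.npz")["d"];P=np.r_[P,cloud("scene",d)[0]]
def foot(x,y,yaw,n):
    a=np.radians(yaw);u=(P[:,0]-x)*np.cos(a)+(P[:,1]-y)*np.sin(a);v=(P[:,0]-x)*np.sin(a)-(P[:,1]-y)*np.cos(a)
    k=(abs(u)<.06)&(abs(v)<.11)&(P[:,2]<.5);print(n,"max z under body",P[k,2].max())
foot(.5645,-.230,119.1,"lid");
for w in(147,110,74):foot(.51,.2005,w,"tub")
for s in np.linspace(0,1,6):
    x,y=.199+s*.366,-.619+s*.389;k=near(P,x,y,.12,.0,.5);print(np.round([x,y],2),P[k,2].max() if k.any() else None)
for s in np.linspace(0,1,5):
    x,y=.565-s*.055,-.23+s*.43;k=near(P,x,y,.12,.0,.5);print(np.round([x,y],2),P[k,2].max())
goto(.5645,-.230,.15,119.1)
E
```

```text
lid max z under body 0.07405965277318427
tub max z under body 0.17373151308940904
tub max z under body 0.17373151308940904
tub max z under body 0.17373151308940904
[ 0.2  -0.62] 0.4999236567050327
[ 0.27 -0.54] 0.4999236567050327
[ 0.35 -0.46] 0.10742235994993621
[ 0.42 -0.39] 0.10742235994993621
[ 0.49 -0.31] 0.07405965277318427
[ 0.56 -0.23] 0.07405965277318427
[ 0.56 -0.23] 0.07405965277318427
[ 0.55 -0.12] 0.08179421939963549
[ 0.54 -0.02] 0.12069308356277131
[0.52 0.09] 0.17331972421890685
[0.51 0.2 ] 0.17373151308940904
from [ 0.1994 -0.6187  0.1885] [180.     0.    17.87] shift [ 0.4668 -0.2579  0.0385] turn -101.23
```

Call:
{"method": "drive_tool", "body": {
  "moves": "0.033 -0.018 0 -7 1; 0.066 -0.037 0 -14 1; 0.1 -0.055 0 -22 1; 0.133 -0.074 0 -29 1; 0.167 -0.092 0 -36 1; 0.2 -0.11 0 -43 1; 0.233 -0.129 0 -50 1; 0.267 -0.147 0 -58 1"
}}

```text
time_s: 1.3
tool_pos: [0.4092, -0.3957, 0.1888]
tool_rot: [180.0, 0.0, 76.2]
force: [1.7, -0.5, -0.8]
grip_width: 0.0871
```

```bash
python3 -c "
from fit import *
goto(.5645,-.230,.15,119.1)"
```

```text
from [ 0.4092 -0.3957  0.1888] [1.7998e+02 4.0000e-02 7.6160e+01] shift [0.1981 0.1111 0.0388] turn -42.94
```

Call:
{"method": "drive_tool", "body": {
  "moves": "0.033 0.019 0 -7 1; 0.067 0.037 0 -14 1; 0.1 0.056 0 -21 1; 0.133 0.074 0.01 -28 1; 0.167 0.093 0.02 -36 1; 0.198 0.111 0.039 -43 1; 0.198 0.111 0.039 -43 1; 0.198 0.111 0.039 -43 1"
}}

```text
time_s: 2.1
tool_pos: [0.5644, -0.231, 0.1488]
tool_rot: [-180.0, -0.1, 119.0]
force: [-0.0, -0.7, -0.6]
grip_width: 0.087
```

Run:
```python
from fit import *
o=get_obs();print(np.round(o["qpos"],1))
goto(.5645,-.230,.036,119.1)
im,d=read_camera("scene");save("s2.png",im[180:340,150:350],3)
```

```text
[ 46.4  17.6 -32.3  91.2   9.7  74.   41.5]
from [ 0.5644 -0.231   0.1488] [-1.7995e+02 -6.0000e-02  1.1895e+02] shift [0.0008 0.0005 0.1128] turn -0.15
```

View pics/s2.png

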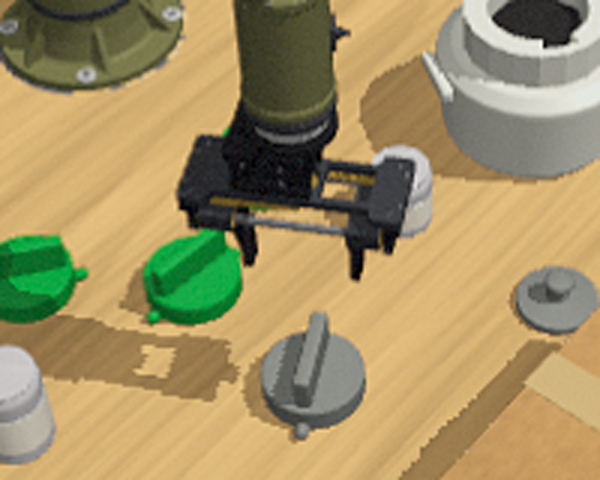

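The gripper is aligned, with its jaws at crop (250,262) and (355,275), across the bar; the grey lid stands undisturbed at (313,375). I'll descend and grip.

Call:
{"method": "drive_tool", "body": {
  "moves": "0.001 0 0.03 0 1; 0.001 0 0.06 0 1; 0.001 0 0.08 0 1; 0.001 0 0.095 0 1; 0.001 0 0.105 0 1; 0.001 0 0.112 0 1; 0.001 0 0.112 0 1; 0.001 0 0.112 0 1"
}}

```text
time_s: 2.95
tool_pos: [0.5645, -0.2314, 0.0383]
tool_rot: [180.0, 0.1, 118.9]
force: [0.3, 0.5, -0.6]
grip_width: 0.087
```

Call:
{"method": "drive_tool", "body": {
  "moves": "0 0 0 0 -1; 0 0 0 0 -1; 0 0 0 0 -1; 0 0 0 0 -1; 0 0 0 0 -1; 0 0 0 0 -1; 0 0 0 0 -1; 0 0 0 0 -1",
  "grip_force": 40
}}

```text
time_s: 3.75
tool_pos: [0.5639, -0.2311, 0.0374]
tool_rot: [-180.0, -0.0, 118.9]
force: [-0.2, 0.4, -0.4]
grip_width: 0.031
```

Still closing; wait, then lift.

Call:
{"method": "drive_tool", "body": {
  "moves": "0 0 0 0 -1; 0 0 0 0 -1; 0 0 0 0 -1; 0 0 0 0 -1; 0 0 0 0 -1; 0 0 0 0 -1; 0 0 0 0 -1; 0 0 0 0 -1"
}}

```text
time_s: 4.55
tool_pos: [0.5639, -0.2311, 0.0374]
tool_rot: [-180.0, 0.0, 118.9]
force: [-0.5, 0.1, -0.8]
grip_width: 0.0002
```

Call:
{"method": "drive_tool", "body": {
  "moves": "0 0 -0.02 0 -1; 0 0 -0.06 0 -1; 0 0 -0.1 0 -1; 0 0 -0.14 0 -1; 0 0 -0.18 0 -1; 0 0 -0.22 0 -1; 0 0 -0.225 0 -1; 0 0 -0.225 0 -1"
}}

```text
time_s: 5.35
tool_pos: [0.5647, -0.2312, 0.264]
tool_rot: [179.9, 0.1, 118.9]
force: [-0.0, -0.4, -0.6]
grip_width: 0.0003
```

Run:
```python
from fit import *
o=get_obs();print(np.round(o["qpos"],1),o["grip_width"],np.round(o["force"],1))
for c in("top","scene"):
    im,d=read_camera(c);P,_=cloud(c,d);x,y,z=o["tool_pos"]
    Q=P[near(P,x,y,.07,z-.045,z-.004)]
    k=abs(Q[:,2]-(z-.006))<.004
    print(c,cv2.minEnclosingCircle(Q[:,:2].astype(np.float32)),len(Q),k.sum())
    if c=="scene":save("s3.png",im[150:330,150:390],3)
goto(.51,.2005,.2635,147.3)
```

```text
[ 46.6  14.6 -32.9  81.5   7.9  86.   42.9] 0.0002611338835794266 [-0.  -0.4 -0.6]
top ((0.0, 0.0), 0.0) 0 0
scene ((0.0, 0.0), 0.0) 0 0
from [ 0.5632 -0.231   0.2609] [-1.7991e+02 -9.0000e-02  1.1886e+02] shift [ 0.4035  0.1617 -0.0026] turn -28.44
```

View pics/s3.png

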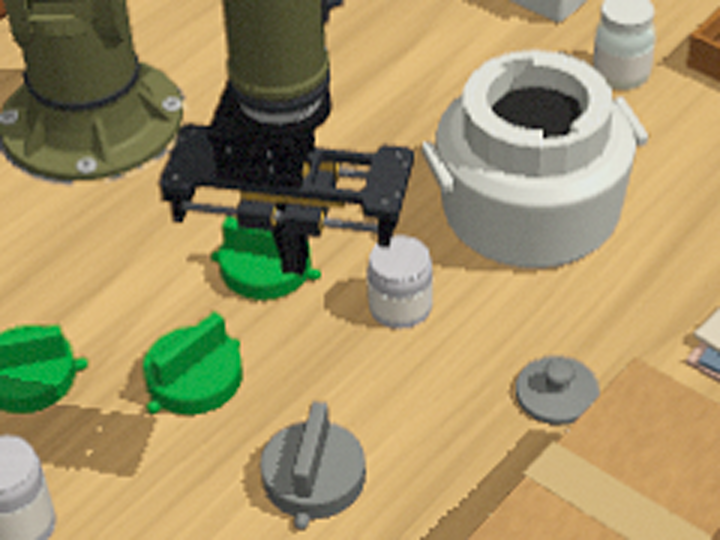

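The grasp closed on nothing and the lid hasn't moved. I'll check where the gripper really is in the pictures against the reported TCP.

Run:
```python
from fit import *
o=get_obs();t=o["tool_pos"];print(t,o["time_s"])
for c in("top","scene"):
    im,d=read_camera(c);np.savez("/tmp/"+c+"1",im=im,d=d);P,uv=cloud(c,d)
    print(c,"proj tcp",proj(c,t),"proj old",proj(c,[.5644,-.231,.1488]),"lid",proj(c,[.5645,-.23,.066]))
    k=near(P,t[0],t[1],.15,.12,.40);Q=P[k];print(len(Q),"z min",Q[:,2].min())
    for z in np.arange(.2,.4,.02):
        q=Q[(Q[:,2]>=z)&(Q[:,2]<z+.02)]
        if len(q)>3: print(round(z,2),len(q),np.round(q[:,:2].min(0),3),np.round(q[:,:2].max(0),3))
    print(fit_shape(c,d,.066,(.5636,-.2295),.06,barsdf,119) if c=="scene" else "")
    if c=="top": top=im
save("t4.png",top[130:290,240:440],3)
```

```text
[ 0.56320481 -0.23095817  0.26093017] 5.45
top proj tcp [352.77388879 169.90591441] proj old [345.46283588 178.53826902] lid [340.55292099 184.20486129]
341 z min 0.30271576923167864
0.34 4 [ 0.558 -0.223] [ 0.564 -0.219]
0.36 54 [ 0.51  -0.224] [ 0.632 -0.158]
0.38 279 [ 0.511 -0.227] [ 0.629 -0.154]

scene proj tcp [247.85259949 248.45805608] proj old [250.6864771 277.1789237] lid [252.62986605 296.01971203]
891 z min 0.2946803561574356
0.28 15 [ 0.562 -0.241] [ 0.578 -0.216]
0.3 54 [ 0.561 -0.246] [ 0.578 -0.215]
0.32 55 [ 0.556 -0.245] [ 0.583 -0.231]
0.34 20 [ 0.556 -0.246] [ 0.578 -0.225]
0.36 192 [ 0.494 -0.305] [ 0.658 -0.179]
0.38 555 [ 0.501 -0.307] [ 0.663 -0.159]
(array([  0.5645,  -0.2282, 119.1483]), np.float64(0.0327))
```

View pics/t4.png

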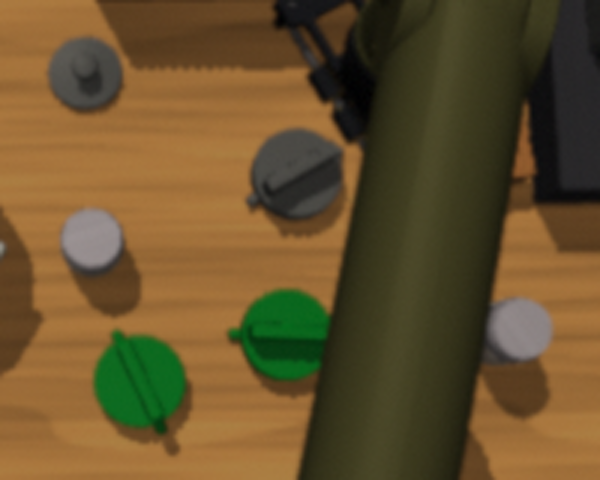

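The fingertips really sit about 33 mm above the reported TCP: depth puts them at z≈0.295 against 0.261, and the scene picture shows them about 8 px high. The horizontal position agrees. The z reading is therefore biased, which is why the fingers closed above the bar. I'll reopen and go about 32 mm deeper, watching the force.

Call:
{"method": "drive_tool", "body": {
  "moves": "0.001 0 0.02 0 1; 0.001 0 0.04 0 1; 0.001 0 0.06 0 1; 0.001 0 0.08 0 1; 0.001 0 0.1 0 1; 0.001 0 0.12 0 1; 0.001 0 0.14 0 1; 0.001 0 0.15 0 1"
}}

```text
time_s: 6.35
tool_pos: [0.5613, -0.2295, 0.109]
tool_rot: [-179.8, -0.2, 118.9]
force: [-0.2, 0.2, 0.3]
grip_width: 0.0568
```

Call:
{"method": "drive_tool", "body": {
  "moves": "0 0 0 0 1; 0 0 0 0 1; 0 0 0 0 1; 0 0 0 0 1; 0 0 0 0 1; 0 0 0 0 1; 0 0 0 0 1; 0 0 0 0 1"
}}

```text
time_s: 7.15
tool_pos: [0.5635, -0.2302, 0.1125]
tool_rot: [-180.0, 0.0, 118.9]
force: [-0.3, 0.7, 0.8]
grip_width: 0.0871
```

Run:
```python
from fit import *
o=get_obs();t=o["tool_pos"];print(np.round(t,4),o["grip_width"])
im,d=read_camera("scene");P,uv=cloud("scene",d)
a=np.radians(119)
for s in(-1,1):
    x,y=t[0]+s*.05*np.sin(a),t[1]-s*.05*np.cos(a)
    Q=P[near(P,x,y,.025,.09,.30)];print(len(Q),"tip z",np.sort(Q[:,2])[:4],np.round(Q[:,:2].mean(0),3),"expect",np.round([x,y],3))
```

```text
[ 0.5635 -0.2302  0.1125] 0.08709602725697695
269 tip z [0.14868466 0.14937114 0.15011731 0.15050402] [ 0.525 -0.263] expect [ 0.52  -0.254]
222 tip z [0.14998673 0.15007524 0.15034171 0.1509629 ] [ 0.61  -0.204] expect [ 0.607 -0.206]
```

Call:
{"method": "drive_tool", "body": {
  "moves": "0.001 0 0.03 0 1; 0.001 0 0.055 0 1; 0.001 0 0.075 0 1; 0.001 0 0.085 0 1; 0.001 0 0.095 0 1; 0.001 0 0.1 0 1; 0.001 0 0.105 0 1; 0.001 0 0.108 0 1"
}}

```text
time_s: 8.0
tool_pos: [0.5633, -0.2295, 0.0047]
tool_rot: [180.0, 0.0, 118.9]
force: [0.4, -0.1, 0.2]
grip_width: 0.0869
```

Call:
{"method": "drive_tool", "body": {
  "moves": "0 0 0 0 -1; 0 0 0 0 -1; 0 0 0 0 -1; 0 0 0 0 -1; 0 0 0 0 -1; 0 0 0 0 -1; 0 0 0 0 -1; 0 0 0 0 -1",
  "grip_force": 40
}}

```text
time_s: 8.8
tool_pos: [0.5629, -0.2294, 0.0044]
tool_rot: [-180.0, 0.0, 118.9]
force: [-0.6, 0.2, 0.9]
grip_width: 0.0309
```

Call:
{"method": "drive_tool", "body": {
  "moves": "0 0 0 0 -1; 0 0 0 0 -1; 0 0 0 0 -1; 0 0 0 0 -1; 0 0 0 0 -1; 0 0 0 0 -1; 0 0 0 0 -1; 0 0 0 0 -1"
}}

```text
time_s: 9.6
tool_pos: [0.5629, -0.2294, 0.0044]
tool_rot: [-180.0, -0.0, 118.9]
force: [0.0, 0.2, 0.3]
grip_width: 0.016
```

Opening is 16.0 mm, which matches the handle. Lift.

Call:
{"method": "drive_tool", "body": {
  "moves": "0 0 -0.02 0 -1; 0 0 -0.06 0 -1; 0 0 -0.1 0 -1; 0 0 -0.14 0 -1; 0 0 -0.18 0 -1; 0 0 -0.22 0 -1; 0 0 -0.24 0 -1; 0 0 -0.24 0 -1"
}}

```text
time_s: 10.4
tool_pos: [0.5648, -0.2296, 0.2478]
tool_rot: [179.8, 0.3, 118.9]
force: [-0.2, 0.5, -1.1]
grip_width: 0.0158
```

```bash
cat >> fit.py <<'E'
def held(c,d,x,y,z):
    "lid plug held at underside ~z"
    P,_=cloud(c,d);Q=P[near(P,x,y,.08,z-.012,z+.045)]
    if len(Q)<10: print(c,"held: none");return
    print(c,"held n",len(Q),"z range",np.round(np.percentile(Q[:,2],[0,2,50,98]),4),"circ",cv2.minEnclosingCircle(Q[:,:2].astype(np.float32)))
E
python3 - <<'E'
from fit import *
o=get_obs();t=o["tool_pos"];print(np.round(t,4),o["grip_width"],np.round(o["force"],2),np.round(o["wrist_torque"],2))
for c in("top","scene"):
    im,d=read_camera(c);np.savez("/tmp/"+c+"2",im=im,d=d);held(c,d,t[0],t[1],t[2])
goto(.51,.2005,t[2],147.3)
E
```

```text
[ 0.5648 -0.2296  0.2478] 0.015816131255437023 [-0.15  0.46 -1.11] [ 0.06 -0.17 -0.04]
top held n 373 z range [0.2452 0.2499 0.2724 0.283 ] circ ((0.5569102764129639, -0.2181997001171112), 0.046131785959005356)
scene held n 893 z range [0.2444 0.2488 0.271  0.2895] circ ((0.5719221234321594, -0.2329789400100708), 0.05633833631873131)
from [ 0.5625 -0.2291  0.2432] [-1.7995e+02 -5.0000e-02  1.1887e+02] shift [ 0.4016  0.1615 -0.0046] turn -28.43
```

Call:
{"method": "drive_tool", "body": {
  "moves": "0.02 0.008 0 -2 -1; 0.05 0.02 0 -4 -1; 0.08 0.032 0 -6 -1; 0.11 0.044 0 -8 -1; 0.14 0.056 0 -10 -1; 0.17 0.068 0 -12 -1; 0.19 0.076 0 -14 -1; 0.2 0.08 0 -15 -1"
}}

```text
time_s: 11.3
tool_pos: [0.5362, -0.0121, 0.2448]
tool_rot: [180.0, 0.0, 134.2]
force: [-0.3, 0.1, -2.5]
grip_width: 0.0162
```

```bash
python3 -c "
from fit import *
goto(.51,.2005,.24,147.3)"
```

```text
from [ 0.5362 -0.0121  0.2448] [1.7998e+02 3.0000e-02 1.3420e+02] shift [0.1707 0.1294 0.0048] turn -13.1
```

Call:
{"method": "drive_tool", "body": {
  "moves": "0.025 0.019 0 -2 -1; 0.055 0.042 0 -4 -1; 0.09 0.068 0 -6 -1; 0.12 0.091 0 -8 -1; 0.15 0.114 0 -10 -1; 0.165 0.125 0.002 -12 -1; 0.171 0.129 0.004 -13 -1; 0.171 0.129 0.004 -13 -1"
}}

```text
time_s: 12.1
tool_pos: [0.511, 0.1964, 0.2398]
tool_rot: [-179.9, -0.0, 146.9]
force: [-0.4, 0.4, -1.9]
grip_width: 0.0155
```

Run:
```python
from fit import *
o=get_obs();t=o["tool_pos"];print(np.round(t,4),o["grip_width"],np.round(o["force"],2))
g=[]
for c in("top","scene"):
    im,d=read_camera(c);np.savez("/tmp/"+c+"3",im=im,d=d);held(c,d,t[0],t[1],t[2]-.004)
    P,_=cloud(c,d)
    Q=P[near(P,t[0],t[1],.08,t[2]+.018,t[2]+.036)];print("plug top zone",np.round(Q.min(0),3),np.round(Q.max(0),3),np.round(np.median(Q,0),3))
    a,b=(150,130) if c=="top" else (270,110);g.append(cv2.resize(im[b:b+130,a:a+130],(390,390),interpolation=2))
save("t5.png",np.hstack(g))
goto(.51,.2005,t[2],147.3)
```

```text
[0.511  0.1964 0.2398] 0.01553491385496535 [-0.44  0.45 -1.86]
top held n 25 z range [0.2424 0.2426 0.2486 0.2681] circ ((0.5488684177398682, 0.1599074900150299), 0.017647428438067436)
plug top zone [0.533 0.152 0.261] [0.549 0.167 0.268] [0.542 0.156 0.266]
scene held n 590 z range [0.236  0.242  0.2649 0.2775] circ ((0.5203481316566467, 0.19007177650928497), 0.05791294202208519)
plug top zone [0.465 0.142 0.258] [0.565 0.247 0.275] [0.524 0.178 0.266]
from [0.5118 0.1945 0.24  ] [-1.7991e+02  3.0000e-02  1.4667e+02] shift [0.0048 0.004  0.0002] turn -0.63
```

View pics/t5.png

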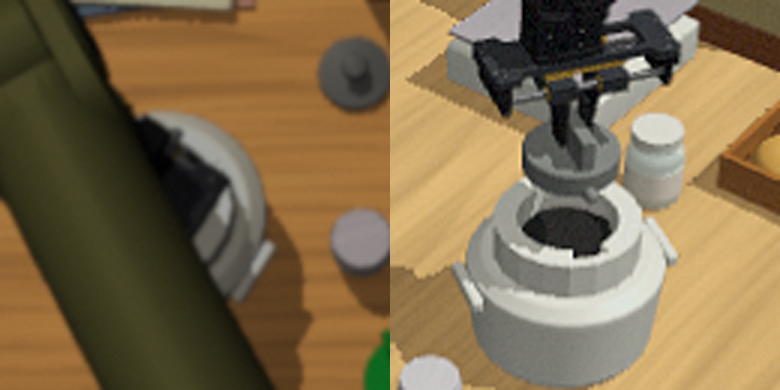

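Call:
{"method": "drive_tool", "body": {
  "moves": "0.003 0.002 0 -0.3 -1; 0.0055 0.0035 0 -0.5 -1; 0.0055 0.0035 0.01 -0.5 -1; 0.0055 0.0035 0.02 -0.5 -1; 0.0055 0.0035 0.03 -0.5 -1; 0.0055 0.0035 0.035 -0.5 -1; 0.0055 0.0035 0.035 -0.5 -1; 0.0055 0.0035 0.035 -0.5 -1"
}}

```text
time_s: 13.0
tool_pos: [0.5083, 0.2031, 0.2054]
tool_rot: [-180.0, -0.0, 147.4]
force: [-0.9, -0.3, -2.8]
grip_width: 0.0156
```

Run:
```python
from fit import *
o=get_obs();t=o["tool_pos"];c="scene"
im,d=read_camera(c);P,_=cloud(c,d)
zt=t[2]-.004+.030
k=near(P,t[0],t[1],.08,zt-.02,zt+.004);Q=P[k]
def f(q):
    r=np.hypot(*(Q[:,:2]-q).T);return r
# side wall points of plug: below top face; radius must be 50
W=P[near(P,t[0],t[1],.08,zt-.022,zt-.004)]
s=least_squares(lambda q:np.hypot(*(W[:,:2]-q).T)-.050,t[:2],loss="soft_l1",f_scale=.001)
print("wall fit",len(W),np.round(s.x,4),np.median(abs(s.fun)))
# same for the collar wall (r 78) in this camera
d0=np.load("/tmp/scene0.npz")["d"];P0,_=cloud(c,d0);W=P0[near(P0,.51,.2,.09,.135,.160)]
W=W[np.hypot(*(W[:,:2]-[.51,.2005]).T)>.07]
s=least_squares(lambda q:np.hypot(*(W[:,:2]-q).T)-.078,[.51,.2],loss="soft_l1",f_scale=.001);print("collar",len(W),np.round(s.x,4),np.median(abs(s.fun)))
print(np.round(o["force"],2));goto(.51,.2005,t[2],147.3)
```

```text
wall fit 161 [0.5114 0.2047] 0.0013728322926021067
collar 304 [0.511  0.2019] 0.00170775143617833
[-0.86 -0.28 -2.76]
from [0.5085 0.2032 0.2057] [1.7998e+02 2.0000e-02 1.4737e+02] shift [-0.0027 -0.0015  0.0003] turn 0.07
```

Call:
{"method": "drive_tool", "body": {
  "moves": "-0.002 -0.002 0 0 -1; -0.002 -0.002 0.01 0 -1; -0.002 -0.002 0.02 0 -1; -0.002 -0.002 0.028 0 -1; -0.002 -0.002 0.034 0 -1; -0.002 -0.002 0.039 0 -1; -0.002 -0.002 0.043 0 -1; -0.002 -0.002 0.046 0 -1"
}}

```text
time_s: 13.85
tool_pos: [0.5089, 0.2003, 0.1591]
tool_rot: [-180.0, -0.0, 147.4]
force: [-1.2, 0.4, -2.2]
grip_width: 0.0156
```

Call:
{"method": "drive_tool", "body": {
  "moves": "0 0 0.003 0 -1; 0 0 0.006 0 -1; 0 0 0.009 0 -1; 0 0 0.011 0 -1; 0 0 0.013 0 -1; 0 0 0.014 0 -1; 0 0 0.0145 0 -1; 0 0 0.0145 0 -1"
}}

```text
time_s: 14.65
tool_pos: [0.5089, 0.2003, 0.1449]
tool_rot: [-180.0, 0.0, 147.4]
force: [0.2, -0.6, -2.0]
grip_width: 0.0158
```

Call:
{"method": "drive_tool", "body": {
  "moves": "0 0 0.0005 0 -1; 0 0 0.001 0 -1; 0 0 0.0015 0 -1; 0 0 0.0015 2 -1; 0 0 0.0015 6 -1; 0 0 0.0015 11 -1; 0 0 0.0015 16 -1; 0 0 0.0015 16 -1"
}}

```text
time_s: 15.45
tool_pos: [0.5095, 0.2005, 0.144]
tool_rot: [179.9, 0.0, 131.3]
force: [-0.3, -1.0, 1.8]
grip_width: 0.0162
```

```bash
python3 -c "
from fit import *
o=get_obs();print({k:np.round(o[k],2) for k in('qpos','force','wrist_torque','tool_pos','tool_rot')})"
```

```text
{'qpos': array([ 20.16,  12.55, -49.83,  99.97,  10.08,  72.05,   9.23]), 'force': array([-0.29, -0.98,  1.76]), 'wrist_torque': array([-0.04, -0.15, -0.02]), 'tool_pos': array([0.51, 0.2 , 0.14]), 'tool_rot': array([1.7993e+02, 5.0000e-02, 1.3134e+02])}
```

Call:
{"method": "drive_tool", "body": {
  "moves": "0 0 0 5 -1; 0 0 0 10 -1; 0 0 0 14 -1; 0 0 0.0006 18 -1; 0 0 0.0012 22 -1; 0 0 0.0018 26 -1; 0 0 0.0024 30 -1; 0 0 0.0024 30 -1"
}}

```text
time_s: 16.25
tool_pos: [0.5094, 0.2005, 0.1416]
tool_rot: [179.9, 0.0, 101.5]
force: [0.3, 0.2, 3.1]
grip_width: 0.0159
```

```bash
python3 -c "
from fit import *
o=get_obs();print({k:np.round(o[k],3) for k in('grip_width','force','wrist_torque','tool_pos','tool_rot')})"
```

```text
{'grip_width': np.float64(0.016), 'force': array([0.338, 0.164, 3.12 ]), 'wrist_torque': array([-0.044, -0.136, -0.091]), 'tool_pos': array([0.509, 0.2  , 0.142]), 'tool_rot': array([1.79925e+02, 6.00000e-03, 1.01455e+02])}
```

Call:
{"method": "drive_tool", "body": {
  "moves": "0 0 0.0006 4 -1; 0 0 0.0012 8 -1; 0 0 0.0018 12 -1; 0 0 0.0019 16 -1; 0 0 0.0019 20 -1; 0 0 0.0019 24 -1; 0 0 0.0019 27 -1; 0 0 0.0019 27 -1"
}}

```text
time_s: 17.05
tool_pos: [0.5094, 0.2005, 0.1398]
tool_rot: [179.9, -0.0, 74.5]
force: [-1.2, -0.8, 5.2]
grip_width: 0.0156
```

```bash
python3 -c "
from fit import *
o=get_obs();print({k:np.round(o[k],3) for k in('grip_width','force','wrist_torque','tool_pos','tool_rot')})"
```

```text
{'grip_width': np.float64(0.016), 'force': array([-1.244, -0.813,  5.156]), 'wrist_torque': array([-0.148, -0.031,  0.067]), 'tool_pos': array([0.509, 0.201, 0.14 ]), 'tool_rot': array([ 1.79929e+02, -2.50000e-02,  7.45280e+01])}
```

Call:
{"method": "drive_tool", "body": {
  "moves": "0 0 0 1 -1; 0 0 0 2 -1; 0 0 0 3 -1; 0 0 0 3 -1; 0 0 0 3 -1; 0 0 0 3 -1; 0 0 0 3 -1; 0 0 0 3 -1"
}}

```text
time_s: 17.85
tool_pos: [0.5093, 0.2006, 0.1398]
tool_rot: [179.9, 0.0, 71.6]
force: [0.1, -1.9, 6.6]
grip_width: 0.016
```

```bash
python3 -c "
from fit import *
o=get_obs();print({k:np.round(o[k],3) for k in('grip_width','force','wrist_torque','tool_pos','tool_rot')})"
```

```text
{'grip_width': np.float64(0.016), 'force': array([ 0.074, -1.854,  6.555]), 'wrist_torque': array([-0.176,  0.009,  0.966]), 'tool_pos': array([0.509, 0.201, 0.14 ]), 'tool_rot': array([1.79913e+02, 1.00000e-03, 7.16320e+01])}
```

Moment about z rose to 0.97 N m, so the lid is against its stop. I'll ease back 2° to unload, then open and retreat.

Call:
{"method": "drive_tool", "body": {
  "moves": "0 0 0 -1 -1; 0 0 0 -2 -1; 0 0 0 -2 -1; 0 0 0 -2 1; 0 0 0 -2 1; 0 0 0 -2 1; 0 0 0 -2 1; 0 0 0 -2 1"
}}

```text
time_s: 18.65
tool_pos: [0.5087, 0.2002, 0.1389]
tool_rot: [-180.0, 0.0, 73.4]
force: [-1.0, -0.5, -0.3]
grip_width: 0.0474
```

Call:
{"method": "drive_tool", "body": {
  "moves": "0 0 0 0 1; 0 0 0 0 1; 0 0 0 0 1; 0 0 0 0 1; 0 0 0 0 1; 0 0 0 0 1; 0 0 0 0 1; 0 0 0 0 1"
}}

```text
time_s: 19.45
tool_pos: [0.5089, 0.2003, 0.1391]
tool_rot: [180.0, 0.0, 73.4]
force: [-0.5, -1.3, -0.2]
grip_width: 0.0866
```

Call:
{"method": "drive_tool", "body": {
  "moves": "0 0 -0.01 0 1; 0 0 -0.03 0 1; 0 0 -0.06 0 1; 0 0 -0.1 0 1; 0 0 -0.14 0 1; 0 0 -0.16 0 1; 0 0 -0.16 0 1; 0 0 -0.16 0 1"
}}

```text
time_s: 20.25
tool_pos: [0.5089, 0.2004, 0.2994]
tool_rot: [180.0, -0.0, 73.4]
force: [-0.7, -0.5, -0.5]
grip_width: 0.0869
```

Run:
```python
from fit import *
goto(.6,-.05,.3,71)
im,d=read_camera("scene");print(bar("scene",d,(.51,.2005),.2015),fit_shape("scene",d,.202,(.51,.2005),.05,barsdf,74))
save("s6.png",im[110:240,270:400],4.5)
```

```text
from [0.5089 0.2004 0.2994] [ 1.7996e+02 -1.0000e-02  7.3370e+01] shift [-0.2138  0.159  -0.0006] turn 2.37
(161, array([0.5135, 0.1996, 0.0907, 0.0234]), array([0.5127, 0.1953]), np.float64(73.7), np.float64(0.2014)) (array([ 0.5117,  0.1984, 74.6343]), np.float64(0.0655))
```

View pics/s6.png

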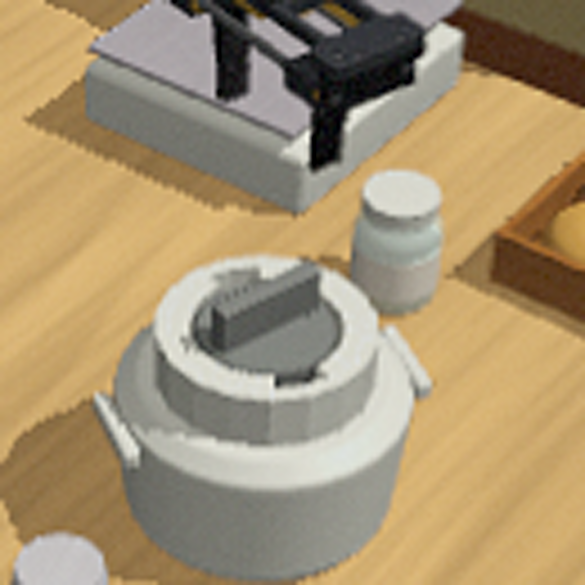

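The lid sits flush in the mouth at crop (265,325), with the bar turned well past the gaps. Its top is at z 0.2014, so the handle centre is about 17.5 mm above the rim, and its yaw of about 74° means about 73° of turn. The gripper is clear, so I'm handing in.

```bash
python3 -c "
from cell import *
print(sign_off())"
```

```text
the job is handed in; nothing more can be done
None
```

The tub is closed: the grey locking lid is in the mouth, turned clockwise about 73° to its stop, released, and the job is handed in at about 20 s. `sign_off()` reports no verdict, so what follows is from my own last checks.

**Last checks (scene camera only):**

| Check | Measured | Required |
|---|---|---|
| Handle centre above the rim | about 17.5 mm | under 20.5 mm |
| Turn from the gaps | about 73° | at least 50° |
| Lid centre from mouth centre | about 2.5 mm (same camera) | within 8 mm |

- **Stop and seal:** the moment at the stop rose to about 1 N m. I could not read the seal directly; the 4 mm descent during the turn and the final height imply about 4 mm of press.
- **Release:** the gripper is open and roughly 120 mm or more above the lid.

**What went wrong or disagreed:**
- **First grasp missed:** the fingers closed on nothing above the bar. The reported tool height was about 34 mm lower than the real fingertips, as depth and picture showed. The second grasp, about 33 mm deeper, read 16 mm, which matches the handle.
- **Camera offset:** the two cameras disagreed by 1–3 mm on position, which is within calibration plus fit error.
- **Not confirmed:** the arm hid the mouth from the top camera at the end, so the final pose has no second view. I took no final measurement of the bystanders, but no contact force showed on the way.

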